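Lock the swivel base of the bench vice

TASK

The bench vice has been swung to the angle wanted and only its swivel is still slack: take the larger T-handle wrench from the wooden block, tighten both square-headed lock bolts at the sides of the vice (clockwise from above) until each comes up solid against its stop, then stand the wrench back upright in an empty hole of the block. Turn the bolts with the wrench, keep the fingers off the vice, do not swing the vice off its setting, and leave the smaller wrench, the spray can and the jar alone.

Things in the scene. Friction and masses are not known exactly. Their poses are not given: they have to be found in the camera images.
- vice: Bench vice, blue-grey cast iron, 135 mm high, 96 mm jaws. Origin on the bench on its swivel axis; x from anvil to moving jaw (away from the robot within 0.45 rad), y to its left, z up. Swivels on its foot, held only by 4 N m of friction. Body and jaws stay within 48 mm of its middle line (y); handle bar at x 150 mm, 80 mm to each side. Lock bolts on lugs at x 0, y +72 and -72 mm.
- vice_base: The vice's round foot, fixed to the bench: 176 mm across, 14 mm high, four ears reaching 108 mm from the axis, held down by small dome-headed bolts that are not to be turned. Origin on the bench under its centre.
- vice_jaw (a point): Point on the vice midway between the tops of its jaws: 51 mm along the vice's x from its origin, 134 mm above the bench.
- left_bolt_top (a point): Top centre of the left lock bolt, 48 mm above the bench; axis vertical. Square head, 22 mm across flats and 12 mm high, topped by a 5 mm high chamfer from the full square to a 15 mm circle, which centres a socket up to 4 mm off. Axes are the vice's and do NOT turn with the head: the square's angle is not reported and differs between the bolts. Below it a 40 mm washer, top 31 mm above the bench.
- right_bolt_top (a point): The same for the right lock bolt. A wrench fully on either head has its open end on the washer (31 to 33 mm above the bench); one that has not found the square stays at 42 mm or higher. A head turns with 0.25 N m of friction and comes up solid when tight; it needs 1.2 to 2.2 rad of clockwise turn (from above), not known beforehand. It cannot come out.
- left_bolt (a joint): How far the left bolt is screwed down, m: 0 fully slack, 0.000764 tight against its stop, at the start 0.00006 to 0.00038; 0.000318 m per rad of turn (2 mm a turn). So small that the noise of the reading hides it: feel the torque instead.
- right_bolt (a joint): The same for the right bolt. If the socket snags half on a head and drags it round, easing back a little lets it drop.
- wrench: Larger T-handle wrench, bare steel, 168 mm tall, about 0.45 kg. Origin: centre of the open lower end of its socket; z up the shaft, x along the cross bar. Socket 32 mm square outside, 24 mm square inside (flats along x and y), 22 mm deep: goes over a head when within 5 degrees of it, four ways round. Shaft 14 mm. Cross bar 110 mm long, 16 x 16 mm, centre 160 mm above the origin.
- small_wrench: Smaller T-handle wrench, 136 mm tall, cross bar 76 mm long and 12 mm thick, socket 15 mm square inside: too small for these bolts. Same axes. Stands in the other hole; leave it alone.
- block: Wooden wrench block fixed to the bench, 90 (x) by 200 (y) by 50 mm high, origin under its centre, z up. Two round holes, 56 mm wide, 40 mm deep, at x 0, y +50 and -50 mm; each holds a wrench, upright, socket down, standing on the hole's floor 10 mm above the bench.
- block_hole0 (a point): Centre of the mouth of the hole at y +50 mm, 50 mm above the bench.
- block_hole1 (a point): Centre of the mouth of the hole at y -50 mm, 50 mm above the bench.
- spray_can: Spray can, 52 mm wide, 165 mm high, standing at the robot's right; origin under its centre. Leave it alone.
- jar: Amber jar with a steel lid, 64 mm wide, 75 mm high, standing in the middle; origin under its centre. Leave it alone.
Things that resemble listed ones, but are neither listed nor needed, are in the scene too. Leave any pink look-alike of the wrench alone.

How it is judged:
By the outcome, as a careful person would: the job done as asked, in the order asked, and still so for the second after the job is handed in, with the robot touching nothing.
It also fails if it takes over 72 s, if anything falls off the work surface, if the arm or the gripper's body presses on something with over 40 N, if the wrist force passes 120 N, or if a joint passes its speed limit or range.

ROBOT

A 6-joint arm with a two-finger parallel gripper is mounted at the origin on the work surface. World frame = base frame: x ahead of the robot, y to its left, z up, the work surface at z = 0. Lengths are in m, angles in rad, forces in N, time in s.
With the tool pointing down it reaches from about 0.3 to 0.75 m from the base axis. Payload 8.5 kg.
Tool frame: the origin (TCP) lies on the centre line of the jaws, within the pads' length; the fingertips stand 8 mm ahead of it and the grasp point (between the pads) lies 11 mm behind it; x points along the fingers, y is the direction in which the jaws open and shut, and the axes are right-handed (so a half turn about x gives the same grasp; the last joint's range is limited). The gripper opens to 85 mm and grips with 20 to 120 N. Pads are 22 mm wide; open, the fingers measure 114 mm over their backs; the gripper's body (76 mm by 85 mm) begins 54 mm behind the grasp point. The pads swing forward as they close: fully open they stand 13 mm farther back than shut.
Start: joints at [-1.367, 0.381, 1.297, -0, 1.464, -0.215], TCP at [0.224, -0.502, 0.239] pointing down, gripper open.
Joint ranges: [-3.11, 3.11], [-0.89, 2.33], [0.22, 2.48], [-1.42, 4.56], [0.17, 2.85], [-2.88, 2.88]. Speed limits (rad/s): [2.39, 2.39, 3.14, 3.14, 3.14, 3.14].

INTERFACE

Orientations are given as a unit quaternion [x, y, z, w].
In Python, from cell import robot gives the robot as it stands.
- The arm moves only by the tool carry_out, never from a script. Its argument "targets" is a list of rows, each a list of 7 numbers: the shift along the tool's x, y, z in m, then the turn, a rotation vector about the tool's x, y, z in rad, then the finger opening in m, from 0 to 0.0854. In form: [[tx, ty, tz, rx, ry, rz, gripper], ...]. A call has 1 to 10 rows; each row shifts and turns the pose as measured when the row begins, along the tool's axes as they then stand; what a row does not reach is not made up. A row lasts 1/10 s, in which the tool goes at most 50 mm and 8.59 degrees, less where a joint would pass 70% of its speed; a pose out of reach is approached as far as the arm can. A call with a gripper value outside its range is refused whole. The fingers move at their own pace and stop on an object; the grip force is fixed at half the most. Time passes only in rows, so rows that do not move let the fingers close. It gives the time, the measured TCP pose, the force and the opening at its end, in the units of the state.
- robot.get_obs(): the state, without advancing time (a new reading comes with each control period).
- robot.snapshot(name): name is "side" or "top" or "wrist"; returns a dict with "frame" (400x640x3 uint8, blue, green, red), "depth" (400x640 float32, m along the optical axis (not along the pixel's ray), 0 where there is no reading), "intrinsics" (3x3 intrinsics, pixels), "xyz" and "attitude" of the camera in the world. Camera axes: x right, y up, looking along -z (the intrinsics and any distortion apply to the point x, -y, -z); pixel columns grow to the right and rows downward; lengths in m; the calibration is good to about 2 mm. A picture is of the moment at which its call begins.
- robot.job_done(): hands the job in, once; it reports no verdict.
The state is a dict: "t": time; "q": joint angles; "joint_vel": joint speeds; "effort": joint torques, N m; "ee_pos": TCP position; "tool_rot": TCP orientation; "contact_force": force on the tool from outside, world axes, zero at the start; "wrist_torque": the same for the moment, N m; "gripper_width": opening from 0.0 (shut) to 1.0 (fully open).
Only numpy, scipy, OpenCV 4.12 (cv2) and the standard library are available. Lean on these libraries where they do the work, as an engineer would, in place of code of your own. Each camera call takes 0.05 s, during which the arm holds its last target. There are 200 camera calls.

## Working session

There is one attempt and no reset: what is moved stays moved. The work goes in short steps, Python scripts to look and compute and a tool call to move; the robot and the scene stay as the last step left them, time stands still between calls to the robot, and variables do not carry over. Pictures are saved under pics/ and viewed, about 8 in all and at most 12, crops included, and the job is handed in when it is done.

Besides the shell and the picture viewer there is one more tool, called after "Call:" by a JSON object that holds its "name" and its "arguments", one argument or row to a line. carry_out: Moves the arm, as the interface text tells. Its arguments: {"type":"object","properties":{"targets":{"type":"array"}},"required":["targets"]}

```bash
ls; mkdir -p pics; cat > h.py <<'E'
import numpy as np, cv2
from scipy.spatial.transform import Rotation as R
from cell import robot
np.set_printoptions(precision=4,suppress=True)
def snap(n):
    s=robot.snapshot(n); s['Rm']=(R.from_quat(s['attitude']).as_matrix() if np.size(s['attitude'])==4 else np.array(s['attitude'])); return s
def pt(s,u,v,z=None,r=1):
    """pixel->world; with z: intersect plane z, else use depth"""
    K=np.array(s['intrinsics']); c=np.array(s['xyz'])
    d=s['Rm']@np.array([(u-K[0,2])/K[0,0],-(v-K[1,2])/K[1,1],-1])
    if z is not None: return c+d*(z-c[2])/d[2]
    p=s['depth'][int(v)-r:int(v)+r+1,int(u)-r:int(u)+r+1]; p=p[p>0]
    return c+d*np.median(p) if p.size else None
def proj(s,p):
    K=np.array(s['intrinsics']); x=s['Rm'].T@(np.array(p)-np.array(s['xyz'])); return K[0,0]*x[0]/-x[2]+K[0,2],K[1,1]*-x[1]/-x[2]+K[1,2]
def st():
    o=robot.get_obs(); print('t',o['t'],'pos',np.array(o['ee_pos']),'F',np.array(o['contact_force']),'M',np.array(o['wrist_torque']),'w',o['gripper_width']); print(R.from_quat(o['tool_rot']).as_matrix()); print('q',np.array(o['q'])); return o
E
python3 - <<'E'
from h import *
import pickle
st()
for n in ['top','side']:
    s=snap(n); cv2.imwrite(f'pics/{n}0.png',s['frame']); pickle.dump(s,open(n+'0.pkl','wb'))
    print(n,s['xyz'],s['attitude'],s['intrinsics'],{k:v for k,v in s.items() if k not in('frame','depth','Rm')}.keys())
E
```

```text
pics
t 0.0 pos [ 0.2236 -0.5022  0.2387] F [ 0.1012  0.3341 -0.2977] M [-0.022   0.0428  0.044 ] w 1.0056159044851263
[[-0.0003  0.4067 -0.9136]
 [ 0.0014 -0.9136 -0.4067]
 [-1.     -0.0014 -0.0003]]
q [-1.3673  0.3812  1.2983 -0.      1.4636 -0.2153]
top [ 0.3448 -0.0307  1.5161] [-0.0319  0.0357  0.7085 -0.7041] [[443.7385   0.     319.5582]
 [  0.     443.7385 199.2143]
 [  0.       0.       1.    ]] dict_keys(['intrinsics', 'xyz', 'attitude'])
side [-0.0517  0.7398  0.6331] [-0.1491  0.478   0.8231 -0.2678] [[379.6689   0.     324.3908]
 [  0.     379.6689 194.4864]
 [  0.       0.       1.    ]] dict_keys(['intrinsics', 'xyz', 'attitude'])
```

View pics/top0.png

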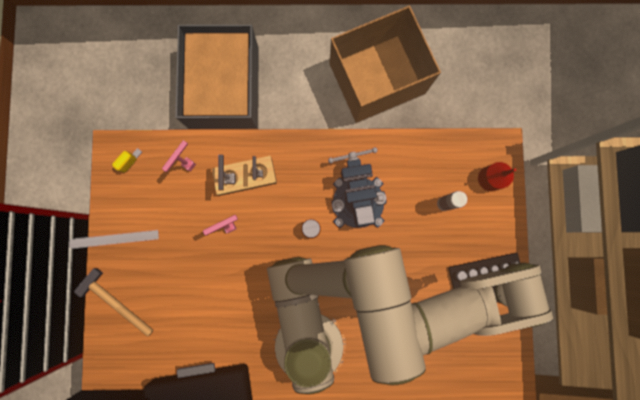

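View pics/side0.png

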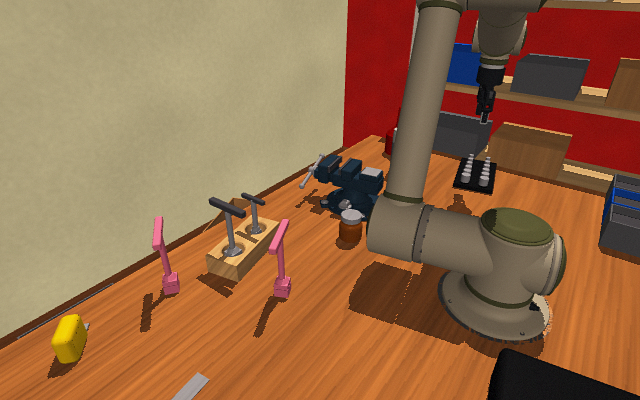

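Top view: candidates for the wrench are the left T in the block (221,173), the right, smaller T in the block (256,168), and pink look-alikes at (180,157) and (222,226). The vice is at (358,195), the jar at (311,229) and the can at (456,200). I'll choose the left one because it looks larger, and check it in a close crop.

```bash
python3 - <<'E'
from h import *
import pickle
s=pickle.load(open('top0.pkl','rb'))
f=s['frame']
a=cv2.resize(f[145:205,200:290],None,fx=8,fy=8,interpolation=cv2.INTER_CUBIC)[:, :]
b=cv2.resize(f[145:235,320:400],None,fx=6,fy=6,interpolation=cv2.INTER_CUBIC)
a=cv2.resize(f[145:205,205:285],(400,300),interpolation=cv2.INTER_CUBIC)
b=cv2.resize(f[145:235,320:400],(400,450),interpolation=cv2.INTER_CUBIC)
o=np.zeros((450,800,3),np.uint8);o[:300,:400]=a;o[:,400:]=b
cv2.imwrite('pics/c1.png',o)
for n,u,v in [('bigT',221,173),('smallT',255,169),('jar',311,229),('can',456,200),('blk',238,186)]: print(n,pt(s,u,v))
E
```

```text
bigT [0.5551 0.2612 0.178 ]
smallT [0.5727 0.163  0.142 ]
jar [ 0.3861 -0.0104  0.0763]
can [ 0.4693 -0.456   0.1656]
blk [0.5312 0.2321 0.0496]
```

View pics/c1.png

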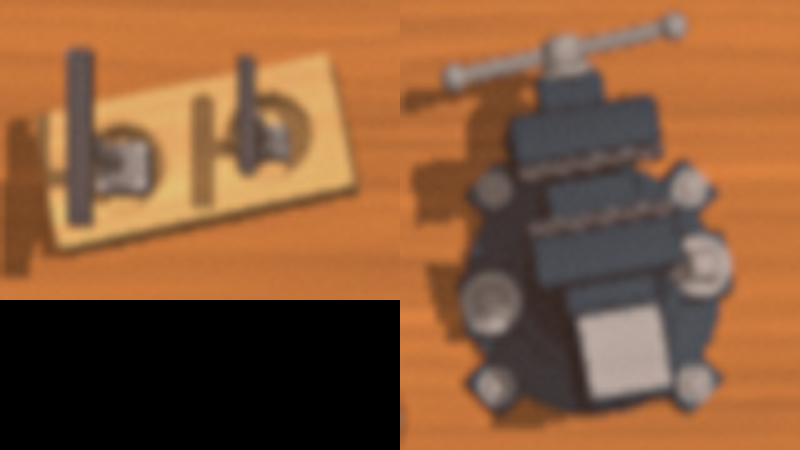

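The left panel shows the larger T, with its bar spanning (221,155)–(221,190). That is about 106 mm long with its top at z 0.178, which matches the 168 mm wrench standing at 10 mm. In the right panel the lock bolts with large washers are at full-image px (338,205) and (381,198). The four smaller circles are the dome bolts.

```bash
python3 - <<'E'
from h import *
import pickle
s=pickle.load(open('top0.pkl','rb'))
P=lambda u,v,z:pt(s,u,v,z)
l=P(338.2,205.4,.035);r=P(381,198.2,.035)
print('L',l,'R',r,'dist',np.linalg.norm(l-r),'mid',(l+r)/2,'yaw',np.arctan2((l-r)[1],(l-r)[0])-np.pi/2)
a=P(221,155,.178);b=P(221,190,.178);print('bar',a,b,np.linalg.norm(a-b),(a+b)/2,np.arctan2(*(a-b)[1::-1]))
print('socket',P(205+130/5,145+168/5,.04))
c=[P(205+x/5,145+y/5,.05) for x,y in[(42,112),(328,55),(357,190),(62,250)]];print('block',c,np.mean(c,0))
print('T up', [P(400-400+320+x/5,145+y/5,.05) for x,y in [(93,187),(290,187),(95,385),(292,383)]])
E
```

```text
L [ 0.4656 -0.1013  0.035 ] R [ 0.489  -0.2452  0.035 ] dist 0.14581180676317088 mid [ 0.4773 -0.1732  0.035 ] yaw 0.16089549392080782
bar [0.6106 0.262  0.178 ] [0.503  0.2605 0.178 ] 0.10765764910842446 [0.5568 0.2612 0.178 ] 0.01462807931562362
socket [0.5576 0.2576 0.04  ]
block [array([0.5942, 0.3148, 0.05  ]), array([0.6317, 0.1241, 0.05  ]), array([0.5405, 0.1044, 0.05  ]), array([0.5015, 0.3   , 0.05  ])] [0.567  0.2108 0.05  ]
T up [array([ 0.5413, -0.1027,  0.05  ]), array([ 0.5405, -0.2341,  0.05  ]), array([ 0.4094, -0.1026,  0.05  ]), array([ 0.4099, -0.2329,  0.05  ])]
```

Call:
{"name": "carry_out", "arguments": {
  "targets": [
    [-0.048, 0, 0, 0, 0, 0, 0.085],
    [-0.015, -0.022, -0.039, 0, 0, 0, 0.085],
    [-0.015, -0.022, -0.039, 0, 0, 0, 0.085],
    [-0.01, -0.022, -0.039, 0, 0, 0, 0.085],
    [-0.01, -0.022, -0.039, 0, 0, 0, 0.085],
    [-0.01, -0.022, -0.039, 0, 0, 0, 0.085],
    [0, -0.022, -0.039, 0, 0, 0, 0.085],
    [0, -0.022, -0.039, 0, 0, 0, 0.085],
    [0, -0.022, -0.039, 0, 0, 0, 0.085],
    [0, -0.022, -0.039, 0, 0, 0, 0.085]
  ]
}}

```text
t: 1.1
ee_pos: [0.4696, -0.1704, 0.3494]
tool_rot: [0.692, 0.147, -0.692, 0.14]
contact_force: [0.5, -0.6, 0.4]
gripper_width: 0.996
```

```bash
python3 - <<'E'
from h import *
import pickle
o=st(); s=snap('wrist'); pickle.dump((o,s),open('w1.pkl','wb')); cv2.imwrite('pics/w1.png',s['frame'])
print(s['xyz'],s['Rm'],s['intrinsics'])
Rt=R.from_quat(o['tool_rot']).as_matrix(); print('cam in tool',Rt.T@(np.array(s['xyz'])-o['ee_pos']))
for p in [(.4656,-.1013,.048),(.489,-.2452,.048)]: print(proj(s,p))
E
```

```text
t 1.1 pos [ 0.4696 -0.1704  0.3494] F [ 0.4612 -0.5501  0.383 ] M [-0.0354 -0.0576 -0.015 ] w 0.9959793620086956
[[-0.0017  0.3975 -0.9176]
 [ 0.01   -0.9176 -0.3975]
 [-0.9999 -0.0098 -0.0024]]
q [-0.5892  0.2351  1.1969  0.0074  1.7165  0.5738]
[ 0.5472 -0.1384  0.4829] [[ 0.3976  0.8665  0.3017]
 [-0.9175  0.3789  0.1208]
 [-0.0097 -0.3249  0.9457]] [[336.6078   0.     318.5266]
 [  0.     336.6078 201.787 ]
 [  0.       0.       1.    ]]
cam in tool [-0.1333  0.0002 -0.0843]
(np.float64(269.97112425182985), np.float64(135.74569904120713))
(np.float64(378.7924996233061), np.float64(163.38492241962382))
```

View pics/w1.png

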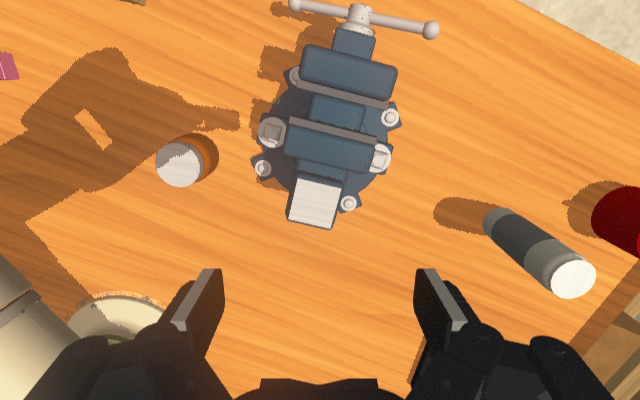

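```bash
python3 - <<'E'
from h import *
import pickle
o,s=pickle.load(open('w1.pkl','rb')); f=s['frame']
a=cv2.resize(f[113:153,251:291],(400,400),interpolation=cv2.INTER_CUBIC)
b=cv2.resize(f[137:177,360:400],(400,400),interpolation=cv2.INTER_CUBIC)
cv2.imwrite('pics/c2.png',np.hstack([a,b]))
E
```

```text
(no output)
```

View pics/c2.png

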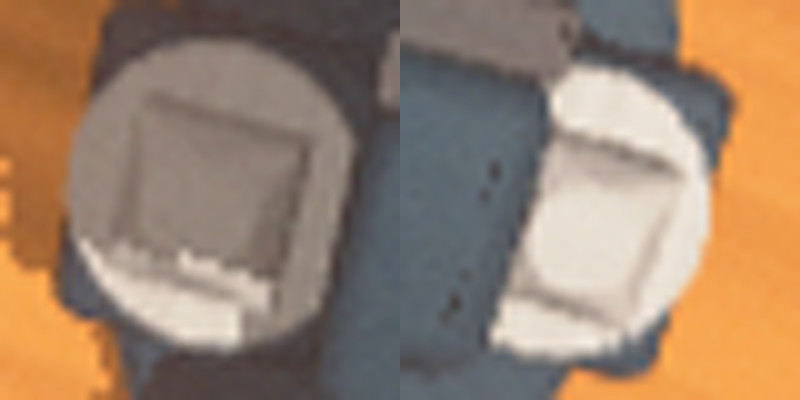

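```bash
python3 - <<'E'
from h import *
import pickle
o,s=pickle.load(open('w1.pkl','rb'))
for n,c,(ox,oy) in [('L',[(148,97),(308,135),(275,278),(118,245)],(251,113)),('R',[(555-400,130),(682-400,178),(630-400,325),(512-400,285)],(360,137))]:
    p=np.array([pt(s,ox+u/10-.5,oy+v/10-.5,.043)[:2] for u,v in c])
    e=np.roll(p,-1,0)-p; print(n,p.mean(0),'sides',np.linalg.norm(e,axis=1),'ang%90',np.degrees(np.arctan2(e[:,1],e[:,0]))%90)
# washers
for n,(u,v) in {'Lw':(251+210/10-.5,113+193/10-.5),'Rw':(360+210/10,137+210/10)}.items(): print(n,pt(s,u,v,.031))
E
```

```text
L [ 0.4707 -0.101 ] sides [0.0209 0.0189 0.0207 0.0194] ang%90 [10.2726  8.251  11.6167  8.9092]
R [ 0.4931 -0.2443] sides [0.0182 0.0206 0.0169 0.0212] ang%90 [ 3.0961  7.6117  4.7602 10.9434]
Lw [ 0.4681 -0.0999  0.031 ]
Rw [ 0.4946 -0.2488  0.031 ]
```

```bash
cat >> h.py <<'E'
def plan(tgt,phi,n,grip):
    """straight move to world TCP tgt & tool-y heading phi (tool down) in n rows"""
    o=robot.get_obs(); p=np.array(o['ee_pos']); y=R.from_quat(o['tool_rot']).as_matrix()[:,1]; f0=np.arctan2(y[1],y[0])
    dphi=(phi-f0); d=(np.array(tgt)-p)/n; print('dphi total',dphi,'dpos',d*n)
    for k in range(n):
        f=f0+dphi*k/n
        print([round(-d[2],3),round(d[0]*np.cos(f)+d[1]*np.sin(f),3),round(d[0]*np.sin(f)-d[1]*np.cos(f),3),round(-dphi/n,3),0,0,grip],end=',\n' if k<n-1 else '\n')
E
python3 -c "
from h import *
plan((.53,.2612,.31),1.57,19,.085)"
```

```text
dphi total 2.7267099740225973 dpos [ 0.0578  0.4266 -0.0394]
[np.float64(0.002), np.float64(-0.019), np.float64(-0.012), np.float64(-0.144), 0, 0, 0.085],
[np.float64(0.002), np.float64(-0.017), np.float64(-0.014), np.float64(-0.144), 0, 0, 0.085],
[np.float64(0.002), np.float64(-0.015), np.float64(-0.017), np.float64(-0.144), 0, 0, 0.085],
[np.float64(0.002), np.float64(-0.013), np.float64(-0.019), np.float64(-0.144), 0, 0, 0.085],
[np.float64(0.002), np.float64(-0.01), np.float64(-0.02), np.float64(-0.144), 0, 0, 0.085],
[np.float64(0.002), np.float64(-0.007), np.float64(-0.022), np.float64(-0.144), 0, 0, 0.085],
[np.float64(0.002), np.float64(-0.004), np.float64(-0.022), np.float64(-0.144), 0, 0, 0.085],
[np.float64(0.002), np.float64(-0.0), np.float64(-0.023), np.float64(-0.144), 0, 0, 0.085],
[np.float64(0.002), np.float64(0.003), np.float64(-0.022), np.float64(-0.144), 0, 0, 0.085],
[np.float64(0.002), np.float64(0.006), np.float64(-0.022), np.float64(-0.144), 0, 0, 0.085],
[np.float64(0.002), np.float64(0.009), np.float64(-0.021), np.float64(-0.144), 0, 0, 0.085],
[np.float64(0.002), np.float64(0.012), np.float64(-0.019), np.float64(-0.144), 0, 0, 0.085],
[np.float64(0.002), np.float64(0.015), np.float64(-0.017), np.float64(-0.144), 0, 0, 0.085],
[np.float64(0.002), np.float64(0.017), np.float64(-0.015), np.float64(-0.144), 0, 0, 0.085],
[np.float64(0.002), np.float64(0.019), np.float64(-0.012), np.float64(-0.144), 0, 0, 0.085],
[np.float64(0.002), np.float64(0.021), np.float64(-0.01), np.float64(-0.144), 0, 0, 0.085],
[np.float64(0.002), np.float64(0.022), np.float64(-0.007), np.float64(-0.144), 0, 0, 0.085],
[np.float64(0.002), np.float64(0.022), np.float64(-0.003), np.float64(-0.144), 0, 0, 0.085],
[np.float64(0.002), np.float64(0.023), np.float64(-0.0), np.float64(-0.144), 0, 0, 0.085]
```

Call:
{"name": "carry_out", "arguments": {
  "targets": [
    [0.002, -0.019, -0.012, -0.144, 0, 0, 0.085],
    [0.002, -0.017, -0.014, -0.144, 0, 0, 0.085],
    [0.002, -0.015, -0.017, -0.144, 0, 0, 0.085],
    [0.002, -0.013, -0.019, -0.144, 0, 0, 0.085],
    [0.002, -0.01, -0.02, -0.144, 0, 0, 0.085],
    [0.002, -0.007, -0.022, -0.144, 0, 0, 0.085],
    [0.002, -0.004, -0.022, -0.144, 0, 0, 0.085],
    [0.002, 0, -0.023, -0.144, 0, 0, 0.085],
    [0.002, 0.003, -0.022, -0.144, 0, 0, 0.085],
    [0.002, 0.006, -0.022, -0.144, 0, 0, 0.085]
  ]
}}

```text
t: 2.15
ee_pos: [0.4969, 0.0694, 0.328]
tool_rot: [0.411, 0.583, -0.405, 0.572]
contact_force: [-0.0, 0.4, 0.1]
gripper_width: 0.995
```

Call:
{"name": "carry_out", "arguments": {
  "targets": [
    [0.002, 0.009, -0.021, -0.144, 0, 0, 0.085],
    [0.002, 0.012, -0.019, -0.144, 0, 0, 0.085],
    [0.002, 0.015, -0.017, -0.144, 0, 0, 0.085],
    [0.002, 0.017, -0.015, -0.144, 0, 0, 0.085],
    [0.002, 0.019, -0.012, -0.144, 0, 0, 0.085],
    [0.002, 0.021, -0.01, -0.144, 0, 0, 0.085],
    [0.002, 0.022, -0.007, -0.144, 0, 0, 0.085],
    [0.002, 0.022, -0.003, -0.144, 0, 0, 0.085],
    [0.002, 0.023, 0, -0.144, 0, 0, 0.085]
  ]
}}

```text
t: 3.05
ee_pos: [0.5063, 0.2823, 0.3088]
tool_rot: [-0.037, 0.711, 0.048, 0.7]
contact_force: [-0.6, -0.0, -0.2]
gripper_width: 0.998
```

```bash
python3 - <<'E'
from h import *
import pickle
o=st(); s=snap('wrist'); pickle.dump((o,s),open('w2.pkl','wb')); cv2.imwrite('pics/w2.png',s['frame'])
print(s['xyz'],s['Rm'][:,2]); print(proj(s,(.5568,.2612,.178)))
E
```

```text
t 3.05 pos [0.5063 0.2823 0.3088] F [-0.575  -0.0372 -0.2473] M [ 0.0045 -0.0068  0.0092] w 0.997576345943639
[[-0.0161 -0.1194  0.9927]
 [ 0.0138  0.9927  0.1196]
 [-0.9998  0.0157 -0.0143]]
q [ 0.2966  0.4016  1.0656  0.0181  1.6857 -1.3921]
[0.4251 0.2702 0.4433] [-0.3079 -0.0516  0.95  ]
(np.float64(285.42415298319395), np.float64(248.60209312698012))
```

View pics/w2.png

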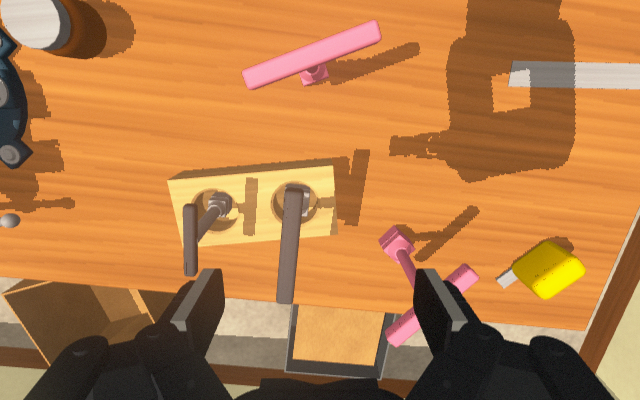

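The bar's top runs from (294,191) at the near end to (286,301) at the far end, clearly longer than the small wrench's bar at (190,240). Measuring it, then correcting.

```bash
cat >> h.py <<'E'
def plan(tgt,phi,n,grip,rot=None):
    o=robot.get_obs(); p=np.array(o['ee_pos']); R0=R.from_quat(o['tool_rot'])
    c,s=np.cos(phi),np.sin(phi); R1=R.from_matrix(np.array([[0,c,s],[0,s,-c],[-1,0,0]]))
    w=(R0.inv()*R1).as_rotvec()
    y=R0.as_matrix()[:,1]; d=(phi-np.arctan2(y[1],y[0])+np.pi)%(2*np.pi)-np.pi
    d=(np.array(tgt)-p)/n; Rc=R0; rs=[]
    for k in range(n):
        rs.append([round(float(v),4) for v in [*Rc.inv().apply(d),*(w/n)]]+[grip]); Rc=Rc*R.from_rotvec(w/n)
    print('dpos',d*n,'rot',w); print(rs if n<=10 else [rs[:10],rs[10:]])
E
python3 - <<'E'
from h import *
import pickle
o,s=pickle.load(open('w2.pkl','rb'))
a=pt(s,294,191,.178);b=pt(s,286,301,.178); print(a,b,np.linalg.norm(a-b),(a+b)/2,np.arctan2(*(b-a)[1::-1]))
print(pt(s,291,220),pt(s,289,260)); print('socket',pt(s,298,203,.032))
m=(a+b)/2; plan((m[0],m[1],.215),np.arctan2(*(b-a)[1::-1])+np.pi/2,4,.085)
E
```

```text
[0.5041 0.2635 0.178 ] [0.6095 0.2664 0.178 ] 0.1054609676048325 [0.5568 0.265  0.178 ] 0.027627029352921082
[0.5301 0.2635 0.1772] [0.568  0.2653 0.177 ]
socket [0.563  0.2665 0.032 ]
dpos [ 0.051  -0.0201 -0.0931] rot [ 0.1023 -0.016  -0.0162]
[[0.023, -0.007, 0.0123, 0.0256, -0.004, -0.0041, 0.085], [0.0231, -0.0066, 0.0124, 0.0256, -0.004, -0.0041, 0.085], [0.0231, -0.0062, 0.0125, 0.0256, -0.004, -0.0041, 0.085], [0.0232, -0.0058, 0.0126, 0.0256, -0.004, -0.0041, 0.085]]
```

Call:
{"name": "carry_out", "arguments": {
  "targets": [
    [0.023, -0.007, 0.013, 0.026, -0.004, -0.004, 0.085],
    [0.023, -0.007, 0.013, 0.026, -0.004, -0.004, 0.085],
    [0.023, -0.006, 0.013, 0.026, -0.004, -0.004, 0.085],
    [0.023, -0.006, 0.013, 0.026, -0.004, -0.004, 0.085],
    [0, 0, 0, 0, 0, 0, 0.085]
  ]
}}

```text
t: 3.6
ee_pos: [0.5599, 0.2656, 0.2109]
tool_rot: [-0.009, 0.708, 0.008, 0.707]
contact_force: [-0.6, -0.9, -0.5]
gripper_width: 0.994
```

```bash
python3 - <<'E'
from h import *
st(); plan((.5568,.2637,.159),1.595,3,.085)
E
```

```text
t 3.6 pos [0.5599 0.2656 0.2109] F [-0.6218 -0.8902 -0.4895] M [-0.0131 -0.0347  0.028 ] w 0.9938178810136326
[[-0.0016 -0.0244  0.9997]
 [-0.0006  0.9997  0.0244]
 [-1.     -0.0005 -0.0016]]
q [ 0.2522  0.5244  1.1378 -0.0001  1.481  -1.343 ]
dpos [-0.0031 -0.0019 -0.0519] rot [ 0.0002 -0.0016  0.0005]
[[0.0173, -0.0006, -0.001, 0.0001, -0.0005, 0.0002, 0.085], [0.0173, -0.0006, -0.001, 0.0001, -0.0005, 0.0002, 0.085], [0.0173, -0.0006, -0.001, 0.0001, -0.0005, 0.0002, 0.085]]
```

Call:
{"name": "carry_out", "arguments": {
  "targets": [
    [0.017, -0.0006, -0.001, 0, 0, 0, 0.085],
    [0.017, -0.0006, -0.001, 0, 0, 0, 0.085],
    [0.017, -0.0006, -0.001, 0, 0, 0, 0.085],
    [0, 0, 0, 0, 0, 0, 0],
    [0, 0, 0, 0, 0, 0, 0],
    [0, 0, 0, 0, 0, 0, 0],
    [0, 0, 0, 0, 0, 0, 0],
    [0, 0, 0, 0, 0, 0, 0]
  ]
}}

```text
t: 4.4
ee_pos: [0.557, 0.2649, 0.167]
tool_rot: [-0.008, 0.705, 0.01, 0.709]
contact_force: [-0.3, -0.0, -3.1]
gripper_width: 0.173
```

Call:
{"name": "carry_out", "arguments": {
  "targets": [
    [0, 0, 0, 0, 0, 0, 0.03],
    [0, 0, 0, 0, 0, 0, 0.03],
    [0.01, 0, 0, 0, 0, 0, 0.03],
    [0, 0, 0, 0, 0, 0, 0.03]
  ]
}}

```text
t: 4.8
ee_pos: [0.5572, 0.2651, 0.157]
tool_rot: [-0.008, 0.704, 0.01, 0.71]
contact_force: [-0.5, -0.5, -1.0]
gripper_width: 0.351
```

```bash
python3 - <<'E'
from h import *
st()
E
```

```text
t 4.8 pos [0.5572 0.2651 0.157 ] F [-0.5154 -0.5242 -0.9721] M [0.0016 0.0528 0.0035] w 0.35093121957167245
[[ 0.0073 -0.0265  0.9996]
 [ 0.0031  0.9996  0.0265]
 [-1.      0.0029  0.0074]]
q [ 0.252   0.5592  1.2374  0.0012  1.3371 -1.3456]
```

Now grip again, hold, and lift a little.

Call:
{"name": "carry_out", "arguments": {
  "targets": [
    [0, 0, 0, 0, -0.004, 0, 0],
    [0, 0, 0, 0, -0.003, 0, 0],
    [0, 0, 0, 0, 0, 0, 0],
    [0, 0, 0, 0, 0, 0, 0],
    [0, 0, 0, 0, 0, 0, 0]
  ]
}}

```text
t: 5.3
ee_pos: [0.5572, 0.2649, 0.1568]
tool_rot: [-0.008, 0.702, 0.01, 0.712]
contact_force: [0.2, 0.3, 1.4]
gripper_width: 0.173
```

```bash
python3 - <<'E'
from h import *
st()
E
```

```text
t 5.3 pos [0.5572 0.2649 0.1568] F [0.2174 0.3311 1.38  ] M [-0.0321  0.0351  0.0301] w 0.17252139568690217
[[ 0.0143 -0.0264  0.9995]
 [ 0.003   0.9996  0.0264]
 [-0.9999  0.0026  0.0144]]
q [ 0.2525  0.5566  1.243  -0.0007  1.3274 -1.3445]
```

Call:
{"name": "carry_out", "arguments": {
  "targets": [
    [-0.02, 0, 0, 0, 0, 0, 0],
    [-0.04, 0, 0, 0, 0, 0, 0],
    [-0.04, 0, 0, 0, 0, 0, 0],
    [-0.04, 0, 0, 0, 0, 0, 0],
    [-0.02, 0, 0, 0, 0, 0, 0],
    [0, 0, 0, 0, 0, 0, 0]
  ]
}}

```text
t: 5.9
ee_pos: [0.5535, 0.2643, 0.3167]
tool_rot: [-0.009, 0.707, 0.009, 0.707]
contact_force: [0.1, 0.5, -3.8]
gripper_width: 0.173
```

```bash
python3 - <<'E'
from h import *
o=st(); 
# keep tool tilt: plan generic
def plan2(tgt,dphi,n,grip):
    p=np.array(o['ee_pos']);R0=R.from_quat(o['tool_rot']); d=(np.array(tgt)-p)/n; Rc=R0; rs=[]
    w=R0.inv().apply([0,0,dphi/n])
    for k in range(n): rs.append([round(float(v),4) for v in [*Rc.inv().apply(d),*w]]+[grip]);Rc=Rc*R.from_rotvec(w)
    print(rs)
plan2((.469,-.1015,.315),np.radians(10)-.0264,10,0)
E
```

```text
t 5.9 pos [0.5535 0.2643 0.3167] F [ 0.0554  0.4686 -3.7509] M [-0.0104  0.0224 -0.0234] w 0.1729728161009198
[[ 0.0012 -0.0265  0.9996]
 [ 0.      0.9996  0.0265]
 [-1.     -0.      0.0012]]
q [ 0.2528  0.4609  0.9477 -0.0003  1.7319 -1.3446]
[[0.0002, -0.0363, -0.0094, -0.0148, -0.0, 0.0, 0], [0.0002, -0.0362, -0.01, -0.0148, -0.0, 0.0, 0], [0.0002, -0.036, -0.0105, -0.0148, -0.0, 0.0, 0], [0.0002, -0.0359, -0.011, -0.0148, -0.0, 0.0, 0], [0.0002, -0.0357, -0.0116, -0.0148, -0.0, 0.0, 0], [0.0002, -0.0355, -0.0121, -0.0148, -0.0, 0.0, 0], [0.0002, -0.0354, -0.0126, -0.0148, -0.0, 0.0, 0], [0.0002, -0.0352, -0.0131, -0.0148, -0.0, 0.0, 0], [0.0002, -0.035, -0.0136, -0.0148, -0.0, 0.0, 0], [0.0002, -0.0348, -0.0142, -0.0148, -0.0, 0.0, 0]]
```

Call:
{"name": "carry_out", "arguments": {
  "targets": [
    [0, -0.036, -0.009, -0.015, 0, 0, 0],
    [0, -0.036, -0.01, -0.015, 0, 0, 0],
    [0, -0.036, -0.01, -0.015, 0, 0, 0],
    [0, -0.036, -0.011, -0.015, 0, 0, 0],
    [0, -0.036, -0.012, -0.015, 0, 0, 0],
    [0, -0.036, -0.012, -0.015, 0, 0, 0],
    [0, -0.035, -0.013, -0.015, 0, 0, 0],
    [0, -0.035, -0.013, -0.015, 0, 0, 0],
    [0, -0.035, -0.014, -0.015, 0, 0, 0],
    [0, -0.034, -0.014, -0.015, 0, 0, 0]
  ]
}}

```text
t: 6.9
ee_pos: [0.4626, -0.1091, 0.2961]
tool_rot: [-0.064, 0.714, 0.07, 0.694]
contact_force: [0.3, -0.3, -4.0]
gripper_width: 0.175
```

```bash
python3 - <<'E'
from h import *
import pickle
o=st(); s=snap('wrist'); pickle.dump((o,s),open('w3.pkl','wb')); f=s['frame']
st()
u,v=map(int,proj(s,(.469,-.1015,.045))); print(u,v)
cv2.imwrite('pics/w3.png',cv2.resize(f[max(0,v-130):v+130,max(0,u-170):u+170],None,fx=2.2,fy=2.2,interpolation=cv2.INTER_CUBIC)); print('crop origin',max(0,u-170),max(0,v-130))
E
```

```text
t 6.9 pos [ 0.4626 -0.1091  0.2961] F [ 0.3211 -0.2717 -4.0394] M [-0.0238 -0.0291  0.0066] w 0.17541606843189267
[[-0.0293 -0.1894  0.9815]
 [ 0.0056  0.9818  0.1897]
 [-0.9996  0.0111 -0.0277]]
q [-0.4769  0.2234  1.3626 -0.0085  1.5842 -2.2384]
t 6.95 pos [ 0.4618 -0.1138  0.2957] F [ 1.1989 -3.7488 -2.7034] M [ 0.1879 -0.0628  0.0104] w 0.1760601179244191
[[-0.031  -0.1866  0.9819]
 [ 0.0028  0.9824  0.1868]
 [-0.9995  0.0086 -0.03  ]]
q [-0.4847  0.2248  1.3622 -0.012   1.5834 -2.2433]
321 174
crop origin 151 44
```

View pics/w3.png

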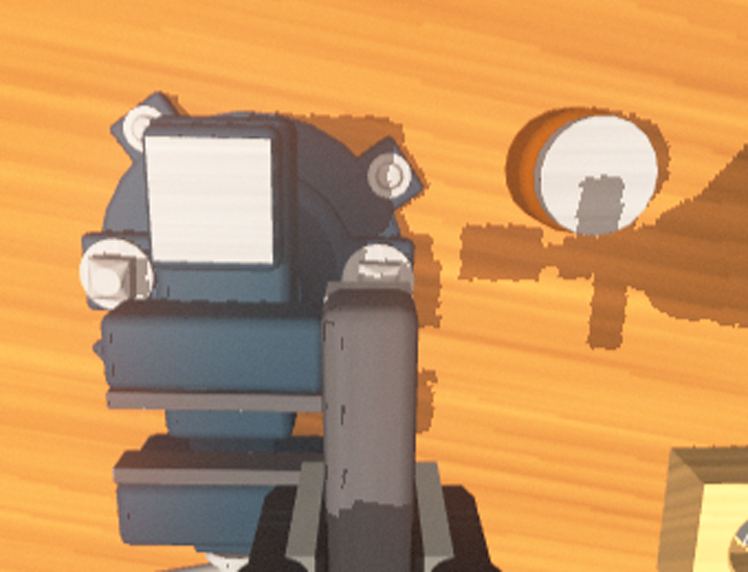

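```bash
python3 - <<'E'
from h import *
plan((.469,-.1015,.225),np.radians(100),4,0)
E
```

```text
dpos [ 0.0072  0.0123 -0.0707] rot [ 0.0133 -0.03   -0.0084]
[[0.0176, 0.0025, 0.0029, 0.0033, -0.0075, -0.0021, 0], [0.0176, 0.0026, 0.0027, 0.0033, -0.0075, -0.0021, 0], [0.0176, 0.0026, 0.0026, 0.0033, -0.0075, -0.0021, 0], [0.0177, 0.0027, 0.0024, 0.0033, -0.0075, -0.0021, 0]]
```

Call:
{"name": "carry_out", "arguments": {
  "targets": [
    [0, 0.01, 0.01, 0.013, -0.02, -0.008, 0],
    [0, 0.002, 0, 0, -0.01, 0, 0],
    [0.023, 0, 0, 0, 0, 0, 0],
    [0.023, 0, 0, 0, 0, 0, 0],
    [0.023, 0, 0, 0, 0, 0, 0],
    [0, 0, 0, 0, 0, 0, 0],
    [0, 0, 0, 0, 0, 0, 0]
  ]
}}

```text
t: 7.65
ee_pos: [0.465, -0.0996, 0.2166]
tool_rot: [-0.059, 0.708, 0.064, 0.701]
contact_force: [0.7, 0.1, -3.9]
gripper_width: 0.177
```

```bash
python3 - <<'E'
from h import *
plan((.469,-.1015,.205),np.radians(100),2,0)
import pickle
o=st(); s=snap('wrist'); pickle.dump((o,s),open('w4.pkl','wb')); f=s['frame']
u,v=map(int,proj(s,(.469,-.1015,.045))); w,x=map(int,proj(s,(.4915,-.2445,.045))); print(u,v,w,x)
a=f[max(0,x-30):x+30,w-30:w+30];b=f[max(0,v-30):v+30,u-30:u+30]
print(max(0,x-30),w-30,max(0,v-30),u-30)
cv2.imwrite('pics/w4.png',np.hstack([cv2.resize(i,(400,int(400/60*i.shape[0])),interpolation=cv2.INTER_CUBIC) if i.shape[0]==60 else cv2.copyMakeBorder(cv2.resize(i,(400,int(400/60*i.shape[0]))),400-int(400/60*i.shape[0]),0,0,0,0) for i in (a,b)]))
E
```

```text
dpos [ 0.004  -0.0019 -0.0116] rot [-0.0007 -0.0104 -0.0086]
[[0.0058, -0.0014, 0.0019, -0.0003, -0.0052, -0.0043, 0], [0.0058, -0.0013, 0.0018, -0.0003, -0.0052, -0.0043, 0]]
t 7.65 pos [ 0.465  -0.0996  0.2166] F [ 0.7436  0.0601 -3.9281] M [ 0.0088 -0.0345 -0.0239] w 0.17679636589848804
[[-0.0117 -0.1729  0.9849]
 [ 0.0066  0.9849  0.173 ]
 [-0.9999  0.0086 -0.0104]]
q [-0.461   0.2758  1.5266  0.0007  1.3526 -2.2059]
314 186 160 183
153 130 156 284
```

View pics/w4.png

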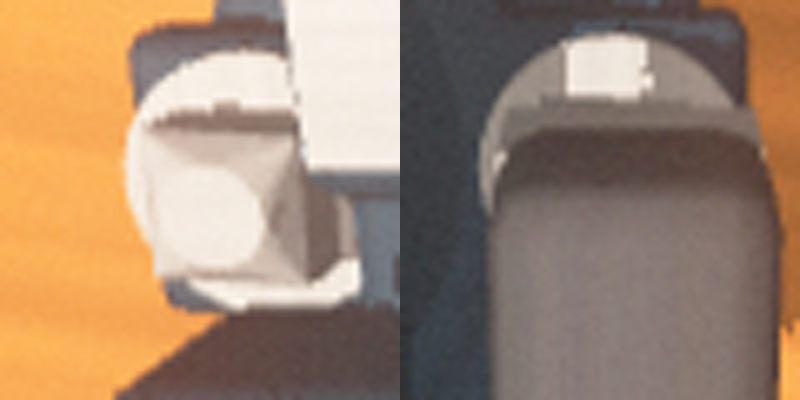

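```bash
python3 - <<'E'
from h import *
import pickle
from scipy.optimize import least_squares
o,s=pickle.load(open('w4.pkl','rb')); k=60/400
g=lambda x,y,ox,oy,z: pt(s,ox+x*k-.5,oy+y*k-.5,z)[:2]
p=np.array([g(x,y,130,153,.043) for x,y in [(150,128),(305,135),(305,280),(157,272)]])
e=np.roll(p,-1,0)-p; print('R',p.mean(0),np.linalg.norm(e,axis=1),np.degrees(np.arctan2(e[:,1],e[:,0]))%90,'top',g(212,215,130,153,.048))
w=np.array([g(x-400,y,284,156,.031) for x,y in [(482,155),(500,100),(560,45),(610,34),(660,40),(735,100)]])
r=least_squares(lambda c:np.linalg.norm(w-c,axis=1)-.02,[.469,-.1]);print('Lwasher',r.x,r.fun)
E
```

```text
R [ 0.4908 -0.2418] [0.0215 0.0214 0.0209 0.0212] [7.1775 2.339  6.5467 3.7895] top [ 0.491 -0.242]
Lwasher [ 0.467  -0.1003] [-0.     -0.0001  0.0001 -0.      0.     -0.0001]
```

Call:
{"name": "carry_out", "arguments": {
  "targets": [
    [0, -0.001, 0.002, 0, -0.024, -0.006, 0],
    [0, 0, 0, 0, 0, 0, 0],
    [0.012, 0, 0, 0, 0, 0, 0],
    [0, 0, 0, 0, 0, 0, 0],
    [0, 0, 0, 0, 0, 0, 0]
  ]
}}

```text
t: 8.2
ee_pos: [0.4687, -0.1007, 0.2083]
tool_rot: [-0.062, 0.697, 0.061, 0.712]
contact_force: [0.5, 0.2, -4.2]
gripper_width: 0.177
```

```bash
python3 - <<'E'
from h import *
st()
plan((.467,-.1003,.195),np.radians(100),1,0)
E
```

```text
t 8.2 pos [ 0.4687 -0.1007  0.2083] F [ 0.546   0.1861 -4.2419] M [-0.0186  0.0201  0.0185] w 0.17695576643097818
[[ 0.0218 -0.1735  0.9846]
 [ 0.0015  0.9848  0.1735]
 [-0.9998 -0.0023  0.0218]]
q [-0.4652  0.2762  1.5527  0.0116  1.2938 -2.2135]
dpos [-0.0017  0.0004 -0.0133] rot [-0.0001  0.0218  0.0023]
[[0.0132, 0.0007, -0.0019, -0.0001, 0.0218, 0.0023, 0]]
```

Call:
{"name": "carry_out", "arguments": {
  "targets": [
    [0.008, 0, -0.002, 0, 0.008, 0, 0],
    [0, 0, 0, 0, 0, 0, 0],
    [0.006, 0, 0, 0, 0, 0, 0],
    [0, 0, 0, 0, 0, 0, 0]
  ]
}}

```text
t: 8.6
ee_pos: [0.4672, -0.1012, 0.1943]
tool_rot: [-0.062, 0.699, 0.061, 0.71]
contact_force: [-0.2, 0.1, -3.8]
gripper_width: 0.18
```

```bash
python3 - <<'E'
from h import *
st()
plan((.467,-.1003,.195),np.radians(100),1,0)
E
```

```text
t 8.6 pos [ 0.4672 -0.1012  0.1943] F [-0.2314  0.1226 -3.7998] M [0.0347 0.0725 0.0323] w 0.18022271077442523
[[ 0.015  -0.1736  0.9847]
 [-0.0008  0.9848  0.1736]
 [-0.9999 -0.0034  0.0146]]
q [-0.4649  0.291   1.576   0.0063  1.2609 -2.2121]
dpos [-0.0002  0.0009  0.0007] rot [-0.0001  0.0146  0.0034]
[[-0.0007, 0.0009, -0.0, -0.0001, 0.0146, 0.0034, 0]]
```

Positioned with the socket mouth at about the bolt-top height. Descend gently.

Call:
{"name": "carry_out", "arguments": {
  "targets": [
    [0.004, 0.0005, 0, 0, 0, 0, 0],
    [0.004, 0, 0, 0, 0, 0, 0],
    [0.004, 0, 0, 0, 0, 0, 0]
  ]
}}

```text
t: 8.9
ee_pos: [0.4667, -0.1006, 0.1819]
tool_rot: [-0.062, 0.7, 0.061, 0.709]
contact_force: [-1.3, -0.6, -3.1]
gripper_width: 0.175
```

```bash
python3 - <<'E'
from h import *
st()
E
```

```text
t 8.9 pos [ 0.4667 -0.1006  0.1819] F [-1.3031 -0.5845 -3.0598] M [ 0.043   0.5796 -0.016 ] w 0.17509739293757023
[[ 0.0135 -0.1738  0.9847]
 [-0.0009  0.9848  0.1738]
 [-0.9999 -0.0033  0.0131]]
q [-0.4638  0.3042  1.597   0.0055  1.228  -2.2111]
```

Call:
{"name": "carry_out", "arguments": {
  "targets": [
    [0.003, 0, 0, 0, 0, 0, 0],
    [0.001, 0, 0, 0, 0, 0, 0],
    [0, 0, 0, 0.1, 0, 0, 0],
    [0, 0, 0, 0.1, 0, 0, 0],
    [0, 0, 0, 0.1, 0, 0, 0]
  ]
}}

```text
t: 9.4
ee_pos: [0.4662, -0.1003, 0.1778]
tool_rot: [0.047, 0.701, -0.047, 0.71]
contact_force: [-2.7, 1.3, -1.0]
gripper_width: 0.177
```

```bash
python3 - <<'E'
from h import *
st()
E
```

```text
t 9.4 pos [ 0.4662 -0.1003  0.1778] F [-2.729   1.2628 -1.0484] M [0.3564 0.7653 0.261 ] w 0.17672240377256523
[[ 0.0123  0.1331  0.991 ]
 [-0.0005  0.9911 -0.1331]
 [-0.9999  0.0011  0.0122]]
q [-0.4636  0.3084  1.6039  0.0053  1.2181 -1.9027]
```

Call:
{"name": "carry_out", "arguments": {
  "targets": [
    [0, 0, 0, 0.1, 0, 0, 0],
    [0, 0, 0, 0.1, 0, 0, 0],
    [0, 0, 0, 0.1, 0, 0, 0],
    [0, 0, 0, 0.1, 0, 0, 0],
    [0, 0, 0, 0.1, 0, 0, 0],
    [0, 0, 0, 0.1, 0, 0, 0],
    [0, 0, 0, 0.1, 0, 0, 0]
  ]
}}

```text
t: 10.1
ee_pos: [0.4662, -0.0991, 0.1778]
tool_rot: [0.296, 0.639, -0.292, 0.647]
contact_force: [-1.7, 0.2, -1.7]
gripper_width: 0.18
```

```bash
python3 - <<'E'
from h import *
st()
E
```

```text
t 10.1 pos [ 0.4662 -0.0991  0.1778] F [-1.7261  0.2313 -1.6987] M [0.1648 0.3652 0.3874] w 0.17980175429902295
[[ 0.0125  0.7566  0.6537]
 [ 0.0007  0.6538 -0.7567]
 [-0.9999  0.0099  0.0076]]
q [-0.462   0.308   1.6046  0.0066  1.2181 -1.1768]
```

Call:
{"name": "carry_out", "arguments": {
  "targets": [
    [0, 0, 0, 0.06, 0, 0, 0],
    [0, 0, 0, 0.06, 0, 0, 0],
    [0, 0, 0, 0.06, 0, 0, 0],
    [0, 0, 0, 0.06, 0, 0, 0]
  ]
}}

```text
t: 10.5
ee_pos: [0.4665, -0.0987, 0.1778]
tool_rot: [0.374, 0.598, -0.369, 0.606]
contact_force: [-1.5, 0.9, -1.9]
gripper_width: 0.176
```

```bash
python3 - <<'E'
from h import *
st()
E
```

```text
t 10.5 pos [ 0.4665 -0.0987  0.1778] F [-1.5418  0.9448 -1.8638] M [0.0401 0.5033 0.3972] w 0.17636784589996626
[[ 0.0134  0.894   0.4479]
 [ 0.0006  0.4479 -0.8941]
 [-0.9999  0.0122  0.0055]]
q [-0.4609  0.3081  1.6046  0.0069  1.2172 -0.9277]
```

Call:
{"name": "carry_out", "arguments": {
  "targets": [
    [0, 0, 0.001, 0.06, 0, 0, 0],
    [0, 0, 0, 0.06, 0, 0, 0],
    [0, 0, 0, 0.06, 0, 0, 0],
    [0, 0, 0, 0.06, 0, 0, 0],
    [0, 0, 0, 0.06, 0, 0, 0]
  ]
}}

```text
t: 11.0
ee_pos: [0.4671, -0.0986, 0.1778]
tool_rot: [0.463, 0.534, -0.456, 0.541]
contact_force: [-0.5, 1.3, -1.4]
gripper_width: 0.178
```

```bash
python3 - <<'E'
from h import *
st()
E
```

```text
t 11.0 pos [ 0.4671 -0.0986  0.1778] F [-0.5486  1.3494 -1.4034] M [-0.0342  0.43    0.364 ] w 0.17796295159691036
[[ 0.0136  0.9877  0.1556]
 [ 0.0014  0.1556 -0.9878]
 [-0.9999  0.0136  0.0007]]
q [-0.4606  0.3088  1.6033  0.0078  1.2179 -0.6195]
```

Call:
{"name": "carry_out", "arguments": {
  "targets": [
    [0, 0, 0.001, 0.06, 0, 0, 0],
    [0, 0, 0, 0.06, 0, 0, 0],
    [0, 0, 0, 0.06, 0, 0, 0],
    [0, 0, 0, 0.06, 0, 0, 0],
    [0, 0, 0, 0.06, 0, 0, 0]
  ]
}}

```text
t: 11.5
ee_pos: [0.4676, -0.0987, 0.1778]
tool_rot: [0.541, 0.458, -0.532, 0.463]
contact_force: [-0.8, -0.5, -1.7]
gripper_width: 0.174
```

```bash
python3 - <<'E'
from h import *
st()
E
```

```text
t 11.5 pos [ 0.4676 -0.0987  0.1778] F [-0.7675 -0.5285 -1.7166] M [0.0563 0.4311 0.3411] w 0.17413003467192095
[[ 0.0145  0.9884 -0.1513]
 [ 0.002  -0.1513 -0.9885]
 [-0.9999  0.014  -0.0041]]
q [-0.4608  0.3094  1.6024  0.0087  1.2177 -0.3119]
```

Call:
{"name": "carry_out", "arguments": {
  "targets": [
    [0, 0, 0.001, 0.06, 0, 0, 0],
    [0, 0, 0, 0.06, 0, 0, 0],
    [0, 0, 0, 0.06, 0, 0, 0],
    [0, 0, 0, 0.06, 0, 0, 0]
  ]
}}

```text
t: 11.9
ee_pos: [0.468, -0.099, 0.1779]
tool_rot: [0.594, 0.389, -0.584, 0.394]
contact_force: [-0.5, 1.1, -1.2]
gripper_width: 0.178
```

```bash
python3 - <<'E'
from h import *
st()
E
```

```text
t 11.9 pos [ 0.468  -0.099   0.1779] F [-0.5287  1.0564 -1.241 ] M [0.0503 0.4382 0.395 ] w 0.17790018053855058
[[ 0.0157  0.9216 -0.3879]
 [ 0.0024 -0.388  -0.9217]
 [-0.9999  0.0136 -0.0083]]
q [-0.4615  0.3096  1.602   0.0098  1.217  -0.0664]
```

Call:
{"name": "carry_out", "arguments": {
  "targets": [
    [0, 0, 0, 0.06, 0, 0, 0],
    [0, 0, 0, 0.06, 0, 0, 0],
    [0, 0, 0, 0.06, 0, 0, 0],
    [0, 0, 0, 0.06, 0, 0, 0]
  ]
}}

```text
t: 12.3
ee_pos: [0.4686, -0.0989, 0.1779]
tool_rot: [0.637, 0.315, -0.627, 0.32]
contact_force: [-0.2, 0.0, -2.3]
gripper_width: 0.178
```

```bash
python3 - <<'E'
from h import *
st()
E
```

```text
t 12.3 pos [ 0.4686 -0.0989  0.1779] F [-0.1757  0.0279 -2.2851] M [0.0711 0.2403 1.8642] w 0.17807574232803675
[[ 0.017   0.8015 -0.5977]
 [ 0.0004 -0.5978 -0.8016]
 [-0.9999  0.0134 -0.0105]]
q [-0.4601  0.3099  1.6014  0.0085  1.2153  0.1778]
```

Call:
{"name": "carry_out", "arguments": {
  "targets": [
    [0, 0, 0, 0.06, 0, 0, 0],
    [0, 0, 0, 0.06, 0, 0, 0]
  ]
}}

```text
t: 12.5
ee_pos: [0.4691, -0.099, 0.178]
tool_rot: [0.655, 0.277, -0.644, 0.283]
contact_force: [-1.7, -1.2, -1.4]
gripper_width: 0.179
```

```bash
python3 - <<'E'
from h import *
st()
E
```

```text
t 12.5 pos [ 0.4691 -0.099   0.178 ] F [-1.6747 -1.1748 -1.3553] M [-0.197   0.3471  2.3027] w 0.17939400935709204
[[ 0.0176  0.727  -0.6864]
 [-0.0023 -0.6865 -0.7271]
 [-0.9998  0.0144 -0.0104]]
q [-0.4588  0.3101  1.6009  0.0061  1.2139  0.2958]
```

Call:
{"name": "carry_out", "arguments": {
  "targets": [
    [0, 0, 0, -0.06, 0, 0, 0],
    [0, 0, 0, -0.04, 0, 0, 0]
  ]
}}

```text
t: 12.7
ee_pos: [0.4692, -0.0991, 0.1779]
tool_rot: [0.638, 0.31, -0.628, 0.318]
contact_force: [-1.9, 0.2, -0.7]
gripper_width: 0.18
```

```bash
python3 - <<'E'
from h import *
import pickle
st()
s=snap('top'); pickle.dump(s,open('top1.pkl','wb')); s0=pickle.load(open('top0.pkl','rb'))
w=snap('wrist'); pickle.dump(w,open('w5.pkl','wb'))
# vice handle region, jaws region
a=s0['frame'][143:170,322:385]; b=s['frame'][143:170,322:385]
d=cv2.resize(np.hstack([s0['frame'][140:235,315:405],s['frame'][140:235,315:405]]),None,fx=4.4,fy=4.4,interpolation=cv2.INTER_CUBIC)
cv2.imwrite('pics/t1.png',d)
print(np.abs(a.astype(int)-b).mean())
E
```

```text
t 12.7 pos [ 0.4692 -0.0991  0.1779] F [-1.8799  0.2043 -0.7092] M [0.1177 0.499  0.8867] w 0.1796615471744979
[[ 0.0174  0.7964 -0.6045]
 [-0.0041 -0.6045 -0.7966]
 [-0.9998  0.0164 -0.0073]]
q [-0.4578  0.3103  1.6008  0.0043  1.213   0.1899]
1.943758573388203
```

View pics/t1.png

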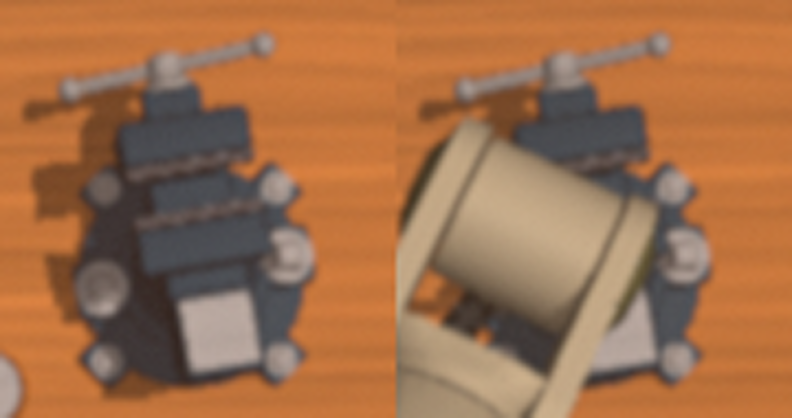

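The vice handle and jaws sit at the same pixels before and after (handle ends (70,90) and (263,44) in the crop), so the vice has not swung. The left bolt is solid at 2.3 N m. Next: relax the torque and lift.

Call:
{"name": "carry_out", "arguments": {
  "targets": [
    [0, 0, 0, -0.06, 0, 0, 0],
    [-0.008, 0, 0, 0, 0, 0, 0],
    [-0.012, 0, 0, 0, 0, 0, 0],
    [-0.03, 0, 0, 0, 0, 0, 0],
    [-0.04, 0, 0, 0, 0, 0, 0],
    [-0.03, 0, 0, 0, 0, 0, 0],
    [0, 0, 0, 0, 0, 0, 0]
  ]
}}

```text
t: 13.5
ee_pos: [0.4655, -0.0978, 0.2928]
tool_rot: [0.627, 0.33, -0.625, 0.327]
contact_force: [0.4, 0.5, -5.1]
gripper_width: 0.177
```

```bash
python3 - <<'E'
from h import *
st(); plan((.491,-.242,.31),np.radians(5),8,0)
E
```

```text
t 13.5 pos [ 0.4655 -0.0978  0.2928] F [ 0.3608  0.5219 -5.0578] M [-0.0789 -0.0513  0.013 ] w 0.17694706323744788
[[ 0.0007  0.8229 -0.5682]
 [ 0.0061 -0.5682 -0.8229]
 [-1.     -0.0028 -0.0054]]
q [-0.4598  0.2126  1.3863  0.0058  1.5447  0.1444]
dpos [ 0.0255 -0.1442  0.0172] rot [-0.6916 -0.0062  0.0009]
[[-0.0023, 0.0129, 0.013, -0.0865, -0.0008, 0.0001, 0], [-0.0022, 0.0117, 0.0141, -0.0865, -0.0008, 0.0001, 0], [-0.0022, 0.0104, 0.015, -0.0865, -0.0008, 0.0001, 0], [-0.0022, 0.0091, 0.0159, -0.0865, -0.0008, 0.0001, 0], [-0.0022, 0.0077, 0.0166, -0.0865, -0.0008, 0.0001, 0], [-0.0022, 0.0062, 0.0172, -0.0865, -0.0008, 0.0001, 0], [-0.0022, 0.0047, 0.0177, -0.0865, -0.0008, 0.0001, 0], [-0.0022, 0.0032, 0.018, -0.0865, -0.0008, 0.0001, 0]]
```

Call:
{"name": "carry_out", "arguments": {
  "targets": [
    [-0.018, 0, 0, 0, 0, 0, 0],
    [-0.004, 0.013, 0.013, -0.086, 0, 0, 0],
    [-0.002, 0.012, 0.014, -0.086, 0, 0, 0],
    [-0.002, 0.01, 0.015, -0.086, 0, 0, 0],
    [-0.002, 0.009, 0.016, -0.086, 0, 0, 0],
    [-0.002, 0.008, 0.017, -0.086, 0, 0, 0],
    [-0.002, 0.006, 0.017, -0.086, 0, 0, 0],
    [-0.002, 0.004, 0.016, -0.086, 0, 0, 0],
    [0, 0.002, 0.012, -0.06, 0, 0, 0],
    [0, 0, 0, 0, 0, 0, 0]
  ]
}}

```text
t: 14.5
ee_pos: [0.4898, -0.239, 0.3107]
tool_rot: [0.486, 0.523, -0.48, 0.51]
contact_force: [0.7, -0.8, -4.4]
gripper_width: 0.175
```

```bash
python3 - <<'E'
from h import *
import pickle
o=st(); plan((.491,-.242,.23),np.radians(5),5,0)
s=snap('wrist'); pickle.dump((o,s),open('w6.pkl','wb'))
print(proj(s,(.491,-.242,.045)),proj(s,np.array(o['ee_pos'])+[0,0,.013]))
cv2.imwrite('pics/w6.png',s['frame'])
E
```

```text
t 14.5 pos [ 0.4898 -0.239   0.3107] F [ 0.66   -0.7545 -4.3709] M [-0.0201 -0.0035  0.0473] w 0.17511460736692272
[[-0.0084  0.9977  0.0666]
 [ 0.0179  0.0667 -0.9976]
 [-0.9998 -0.0072 -0.0184]]
q [-0.6754  0.339   1.1569  0.0088  1.6635 -0.7413]
dpos [ 0.0012 -0.003  -0.0807] rot [-0.0206 -0.0185  0.007 ]
[[0.0161, 0.0003, 0.0009, -0.0041, -0.0037, 0.0014, 0], [0.0161, 0.0003, 0.0009, -0.0041, -0.0037, 0.0014, 0], [0.0161, 0.0003, 0.0008, -0.0041, -0.0037, 0.0014, 0], [0.0161, 0.0002, 0.0007, -0.0041, -0.0037, 0.0014, 0], [0.0161, 0.0002, 0.0007, -0.0041, -0.0037, 0.0014, 0]]
(np.float64(321.05265135655924), np.float64(165.91065675621923)) (np.float64(318.156779331369), np.float64(296.90116731718047))
```

View pics/w6.png

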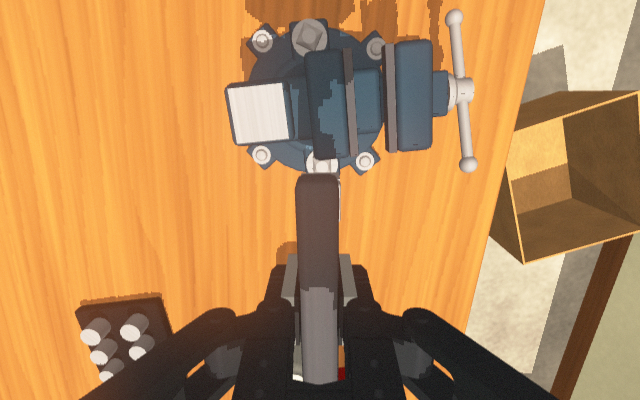

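```bash
python3 - <<'E'
from h import *
import pickle
o,s=pickle.load(open('w6.pkl','rb')); z=o['ee_pos'][2]+.021
T=R.from_quat(o['tool_rot']).as_matrix()
# bar edges on rows, via dark/bright gradient
g=cv2.cvtColor(s['frame'],cv2.COLOR_BGR2GRAY).astype(float)
P=[]
for l,r,v in [(297.5,338,190),(298.5,338,230),(299.5,337.5,250)]:
    a,b=pt(s,l,v,z),pt(s,r,v,z); P.append((a+b)/2); print(T.T@((a+b)/2-o['ee_pos']), np.linalg.norm(a-b))
print(T.T@(pt(s,317,174,z)-o['ee_pos']))
for v in (190,215,240): 
    row=np.diff(cv2.GaussianBlur(g,(3,3),0)[v,285:352]); print(v,285+np.argsort(-abs(row))[:6])
E
```

```text
[-0.0201 -0.0002 -0.0493] 0.014247068274153658
[-0.0204 -0.     -0.0341] 0.014446942585098287
[-0.0205  0.0001 -0.026 ] 0.014179805333728581
[-0.02   -0.0005 -0.055 ]
190 [338 294 293 337 295 339]
215 [338 295 294 337 296 339]
240 [338 296 337 295 339 297]
```

Call:
{"name": "carry_out", "arguments": {
  "targets": [
    [0.01, 0.001, 0.003, -0.01, -0.015, 0.015, 0],
    [0.016, 0, 0, -0.01, 0, 0, 0],
    [0.02, 0, 0, 0, 0, 0, 0],
    [0.02, 0, 0, 0, 0, 0, 0],
    [0.02, 0, 0, 0, 0, 0, 0],
    [0.01, 0, 0, 0, 0, 0, 0],
    [0, 0, 0, 0, 0, 0, 0],
    [0, 0, 0, 0, 0, 0, 0]
  ]
}}

```text
t: 15.35
ee_pos: [0.4908, -0.2341, 0.2082]
tool_rot: [0.486, 0.518, -0.478, 0.517]
contact_force: [-0.4, -0.2, -3.9]
gripper_width: 0.177
```

```bash
python3 - <<'E'
from h import *
st(); plan((.491,-.242,.195),np.radians(5),1,0)
E
```

```text
t 15.35 pos [ 0.4908 -0.2341  0.2082] F [-0.3992 -0.192  -3.8722] M [ 0.0361  0.002  -0.0554] w 0.1769486785849836
[[ 0.007   0.9974  0.0714]
 [ 0.0084  0.0713 -0.9974]
 [-0.9999  0.0076 -0.0079]]
q [-0.6681  0.3931  1.3712  0.0111  1.3769 -0.7416]
dpos [ 0.0002 -0.0079 -0.0132] rot [-0.0159 -0.0078 -0.0077]
[[0.0131, -0.0004, 0.008, -0.0159, -0.0078, -0.0077, 0]]
```

Call:
{"name": "carry_out", "arguments": {
  "targets": [
    [0, 0, 0.008, -0.025, -0.004, 0, 0],
    [0, 0, 0, 0, 0, 0, 0],
    [0.01, 0, 0, 0, 0, 0, 0],
    [0, 0, 0, 0, 0, 0, 0]
  ]
}}

```text
t: 15.75
ee_pos: [0.4923, -0.2419, 0.2002]
tool_rot: [0.479, 0.52, -0.473, 0.526]
contact_force: [-0.8, 0.1, -4.2]
gripper_width: 0.177
```

```bash
python3 - <<'E'
from h import *
st(); plan((.491,-.242,.195),np.radians(5),1,0)
E
```

```text
t 15.75 pos [ 0.4923 -0.2419  0.2002] F [-0.7946  0.1197 -4.2169] M [-0.0282 -0.0143  0.0063] w 0.17657495838742562
[[ 0.0115  0.9954  0.0946]
 [ 0.0017  0.0946 -0.9955]
 [-0.9999  0.0116 -0.0006]]
q [-0.6766  0.4052  1.3759  0.0087  1.3525 -0.7732]
dpos [-0.0013 -0.0001 -0.0052] rot [ 0.0075 -0.0006 -0.0116]
[[0.0052, -0.0013, -0.0, 0.0075, -0.0006, -0.0116, 0]]
```

Call:
{"name": "carry_out", "arguments": {
  "targets": [
    [0.006, -0.001, 0, 0, 0, 0, 0],
    [0.006, 0, 0, 0, 0, 0, 0],
    [0.004, 0, 0, 0, 0, 0, 0],
    [0.004, 0, 0, 0, 0, 0, 0]
  ]
}}

```text
t: 16.15
ee_pos: [0.4909, -0.2415, 0.1792]
tool_rot: [0.479, 0.521, -0.473, 0.525]
contact_force: [-0.9, 0.2, -3.3]
gripper_width: 0.174
```

```bash
python3 - <<'E'
from h import *
st()
E
```

```text
t 16.15 pos [ 0.4909 -0.2415  0.1792] F [-0.9341  0.1608 -3.3434] M [-0.0299  0.3253 -0.0079] w 0.17446101528622926
[[ 0.0105  0.9955  0.0941]
 [ 0.0015  0.0941 -0.9956]
 [-0.9999  0.0106 -0.0005]]
q [-0.6772  0.4229  1.4125  0.008   1.299  -0.7736]
```

Dropped straight on, and 0.179 is at or just above the seat. Now turning.

Call:
{"name": "carry_out", "arguments": {
  "targets": [
    [0.002, 0, 0, 0, 0, 0, 0],
    [0, 0, 0, 0.1, 0, 0, 0],
    [0, 0, 0, 0.1, 0, 0, 0],
    [0, 0, 0, 0.1, 0, 0, 0],
    [0, 0, 0, 0.1, 0, 0, 0]
  ]
}}

```text
t: 16.65
ee_pos: [0.491, -0.2406, 0.1782]
tool_rot: [0.576, 0.413, -0.569, 0.416]
contact_force: [-1.4, 0.1, -1.6]
gripper_width: 0.173
```

```bash
python3 - <<'E'
from h import *
st()
E
```

```text
t 16.65 pos [ 0.491  -0.2406  0.1782] F [-1.3956  0.1199 -1.6281] M [0.2603 0.2966 0.3546] w 0.17262280669799224
[[ 0.0108  0.95   -0.312 ]
 [ 0.0021 -0.312  -0.9501]
 [-0.9999  0.0096 -0.0054]]
q [-0.6762  0.4234  1.415   0.0088  1.2961 -0.3612]
```

Call:
{"name": "carry_out", "arguments": {
  "targets": [
    [0, 0, 0.001, 0.1, 0, 0, 0],
    [0, 0, 0, 0.1, 0, 0, 0],
    [0, 0, 0, 0.1, 0, 0, 0],
    [0, 0, 0, 0.1, 0, 0, 0],
    [0, 0, 0, 0.1, 0, 0, 0],
    [0, 0, 0, 0.1, 0, 0, 0],
    [0, 0, 0, 0.06, 0, 0, 0],
    [0, 0, 0, 0.06, 0, 0, 0]
  ]
}}

```text
t: 17.45
ee_pos: [0.4929, -0.2405, 0.1781]
tool_rot: [0.69, 0.177, -0.679, 0.178]
contact_force: [-0.3, -0.0, -2.8]
gripper_width: 0.177
```

```bash
python3 - <<'E'
from h import *
st()
E
```

```text
t 17.45 pos [ 0.4929 -0.2405  0.1781] F [-0.293  -0.0259 -2.7624] M [0.028  0.2725 0.2923] w 0.17696367718772746
[[ 0.0157  0.486  -0.8738]
 [ 0.002  -0.8739 -0.486 ]
 [-0.9999  0.0059 -0.0147]]
q [-0.6753  0.4244  1.4136  0.0119  1.2927  0.3848]
```

Turned 1.16 rad so far.

Call:
{"name": "carry_out", "arguments": {
  "targets": [
    [0, 0, 0.001, 0.06, 0, 0, 0],
    [0, 0, 0, 0.06, 0, 0, 0],
    [0, 0, 0, 0.06, 0, 0, 0],
    [0, 0, 0, 0.06, 0, 0, 0]
  ]
}}

```text
t: 17.85
ee_pos: [0.4931, -0.2411, 0.1782]
tool_rot: [0.708, 0.091, -0.695, 0.092]
contact_force: [-0.5, 0.1, -1.9]
gripper_width: 0.175
```

```bash
python3 - <<'E'
from h import *
st()
E
```

```text
t 17.85 pos [ 0.4931 -0.2411  0.1782] F [-0.5429  0.1215 -1.9272] M [0.0403 0.3017 0.3652] w 0.17504756664309828
[[ 0.0183  0.2573 -0.9662]
 [ 0.0009 -0.9663 -0.2573]
 [-0.9998  0.0039 -0.0179]]
q [-0.6761  0.4239  1.4143  0.0126  1.2897  0.631 ]
```

Call:
{"name": "carry_out", "arguments": {
  "targets": [
    [0, 0, 0.001, 0.06, -0.004, 0, 0],
    [0, 0, 0, 0.06, 0, 0, 0],
    [0, 0, 0, 0.06, 0, 0, 0],
    [0, 0, 0, 0.06, 0, 0, 0]
  ]
}}

```text
t: 18.25
ee_pos: [0.4936, -0.2415, 0.1782]
tool_rot: [0.713, 0.005, -0.701, 0.007]
contact_force: [-0.4, -0.5, -2.8]
gripper_width: 0.172
```

```bash
python3 - <<'E'
from h import *
st()
E
```

```text
t 18.25 pos [ 0.4936 -0.2415  0.1782] F [-0.4165 -0.4533 -2.8394] M [-0.0267  0.2034  1.9767] w 0.17240208917633015
[[ 0.0173  0.0178 -0.9997]
 [-0.0025 -0.9998 -0.0179]
 [-0.9998  0.0028 -0.0173]]
q [-0.6746  0.4246  1.4128  0.0092  1.2891  0.8759]
```

Call:
{"name": "carry_out", "arguments": {
  "targets": [
    [0, 0, 0, 0.06, 0, 0, 0]
  ]
}}

```text
t: 18.35
ee_pos: [0.4938, -0.2415, 0.1783]
tool_rot: [0.713, -0.015, -0.701, -0.013]
contact_force: [-0.4, -0.8, -2.0]
gripper_width: 0.174
```

```bash
python3 - <<'E'
from h import *
st()
E
```

```text
t 18.35 pos [ 0.4938 -0.2415  0.1783] F [-0.4203 -0.8129 -2.0117] M [-0.0566  0.2578  2.4868] w 0.17400491370970728
[[ 0.0174 -0.0401 -0.999 ]
 [-0.0038 -0.9992  0.04  ]
 [-0.9998  0.0031 -0.0175]]
q [-0.6739  0.4247  1.4126  0.0082  1.2884  0.9347]
```

Call:
{"name": "carry_out", "arguments": {
  "targets": [
    [0, 0, 0, -0.08, 0, 0, 0],
    [0, 0, 0, -0.06, 0, 0, 0],
    [-0.008, 0, 0, 0, 0, 0, 0],
    [-0.012, 0, 0, 0, 0, 0, 0],
    [-0.03, 0, 0, 0, 0, 0, 0],
    [-0.04, 0, 0, 0, 0, 0, 0],
    [-0.04, 0, 0, 0, 0, 0, 0],
    [-0.025, 0, 0, 0, 0, 0, 0],
    [0, 0, 0, 0, 0, 0, 0]
  ]
}}

```text
t: 19.25
ee_pos: [0.4907, -0.2395, 0.3257]
tool_rot: [-0.705, -0.041, 0.707, -0.032]
contact_force: [0.4, -0.1, -4.4]
gripper_width: 0.175
```

```bash
python3 - <<'E'
from h import *
st(); plan((.557,.262,.335),-1.60,14,0)
E
```

```text
t 19.25 pos [ 0.4907 -0.2395  0.3257] F [ 0.3652 -0.1022 -4.4171] M [-0.0428  0.0065 -0.0124] w 0.17483247433195276
[[-0.0025  0.1038 -0.9946]
 [ 0.0121 -0.9945 -0.1038]
 [-0.9999 -0.0123  0.0012]]
q [-0.6747  0.3318  1.1258  0.008   1.6934  0.7931]
dpos [0.0663 0.5015 0.0093] rot [0.1332 0.002  0.0122]
[[[-0.0002, -0.0351, -0.0084, 0.0095, 0.0001, 0.0009, 0], [-0.0003, -0.0352, -0.0081, 0.0095, 0.0001, 0.0009, 0], [-0.0003, -0.0353, -0.0078, 0.0095, 0.0001, 0.0009, 0], [-0.0003, -0.0354, -0.0074, 0.0095, 0.0001, 0.0009, 0], [-0.0004, -0.0354, -0.0071, 0.0095, 0.0001, 0.0009, 0], [-0.0004, -0.0355, -0.0067, 0.0095, 0.0001, 0.0009, 0], [-0.0004, -0.0356, -0.0064, 0.0095, 0.0001, 0.0009, 0], [-0.0005, -0.0356, -0.0061, 0.0095, 0.0001, 0.0009, 0], [-0.0005, -0.0357, -0.0057, 0.0095, 0.0001, 0.0009, 0], [-0.0005, -0.0357, -0.0054, 0.0095, 0.0001, 0.0009, 0]], [[-0.0005, -0.0358, -0.0051, 0.0095, 0.0001, 0.0009, 0], [-0.0006, -0.0358, -0.0047, 0.0095, 0.0001, 0.0009, 0], [-0.0006, -0.0359, -0.0044, 0.0095, 0.0001, 0.0009, 0], [-0.0006, -0.0359, -0.004, 0.0095, 0.0001, 0.0009, 0]]]
```

Call:
{"name": "carry_out", "arguments": {
  "targets": [
    [-0.004, -0.035, -0.008, 0.01, 0, 0.001, 0],
    [-0.003, -0.035, -0.008, 0.01, 0, 0.001, 0],
    [-0.003, -0.035, -0.008, 0.01, 0, 0.001, 0],
    [-0.003, -0.035, -0.007, 0.01, 0, 0.001, 0],
    [-0.003, -0.035, -0.007, 0.01, 0, 0.001, 0],
    [-0.003, -0.035, -0.007, 0.01, 0, 0.001, 0],
    [-0.003, -0.035, -0.006, 0.01, 0, 0.001, 0],
    [-0.003, -0.035, -0.006, 0.01, 0, 0.001, 0],
    [-0.002, -0.035, -0.006, 0.01, 0, 0, 0],
    [-0.002, -0.035, -0.005, 0.01, 0, 0, 0]
  ]
}}

```text
t: 20.25
ee_pos: [0.5411, 0.1235, 0.3415]
tool_rot: [-0.7, 0.002, 0.714, 0.009]
contact_force: [1.6, -0.1, -3.3]
gripper_width: 0.172
```

```bash
python3 - <<'E'
from h import *
st(); plan((.557,.262,.325),-1.60,4,0)
E
```

```text
t 20.25 pos [0.5411 0.1235 0.3415] F [ 1.58   -0.0875 -3.2669] M [ 0.0115 -0.0691  0.0153] w 0.17204431939754394
[[-0.0185 -0.0164 -0.9997]
 [ 0.0106 -0.9998  0.0162]
 [-0.9998 -0.0103  0.0187]]
q [0.0061 0.3486 1.0572 0.0109 1.7543 1.5951]
dpos [ 0.0159  0.1385 -0.0165] rot [0.0129 0.0188 0.0101]
[[0.0044, -0.0347, -0.0035, 0.0032, 0.0047, 0.0025, 0], [0.0043, -0.0347, -0.0034, 0.0032, 0.0047, 0.0025, 0], [0.0043, -0.0347, -0.0032, 0.0032, 0.0047, 0.0025, 0], [0.0042, -0.0347, -0.0031, 0.0032, 0.0047, 0.0025, 0]]
```

Call:
{"name": "carry_out", "arguments": {
  "targets": [
    [0, -0.034, -0.004, 0.003, 0.005, 0.002, 0],
    [0, -0.034, -0.004, 0.003, 0.005, 0.002, 0],
    [0, -0.034, -0.003, 0.003, 0.005, 0.002, 0],
    [0.002, -0.026, -0.003, 0.003, 0.004, 0.002, 0],
    [0, 0, 0, 0, 0, 0, 0],
    [0, 0, 0, 0, 0, 0, 0]
  ]
}}

```text
t: 20.85
ee_pos: [0.5571, 0.2614, 0.3276]
tool_rot: [-0.702, 0.009, 0.712, 0.01]
contact_force: [0.4, -0.1, -3.1]
gripper_width: 0.175
```

```bash
python3 - <<'E'
from h import *
import pickle
o=st(); plan((.557,.262,.225),-1.60,5,0)
s=snap('wrist'); pickle.dump((o,s),open('w7.pkl','wb'))
cv2.imwrite('pics/w7.png',s['frame']); print(proj(s,(.557,.260,.05)))
E
```

```text
t 20.85 pos [0.5571 0.2614 0.3276] F [ 0.3708 -0.1259 -3.0801] M [-0.0349 -0.0056  0.0125] w 0.17498861321192496
[[-0.0128 -0.0277 -0.9995]
 [ 0.0013 -0.9996  0.0277]
 [-0.9999 -0.0009  0.0129]]
q [0.2449 0.4688 0.9045 0.0044 1.7804 1.8442]
dpos [-0.0001  0.0006 -0.1026] rot [0.0015 0.0129 0.0009]
[[0.0205, -0.0001, -0.0002, 0.0003, 0.0026, 0.0002, 0], [0.0205, -0.0001, -0.0002, 0.0003, 0.0026, 0.0002, 0], [0.0205, -0.0001, -0.0001, 0.0003, 0.0026, 0.0002, 0], [0.0205, -0.0001, -0.0001, 0.0003, 0.0026, 0.0002, 0], [0.0205, -0.0001, -0.0, 0.0003, 0.0026, 0.0002, 0]]
(np.float64(319.6133326119658), np.float64(154.75791695788234))
```

View pics/w7.png

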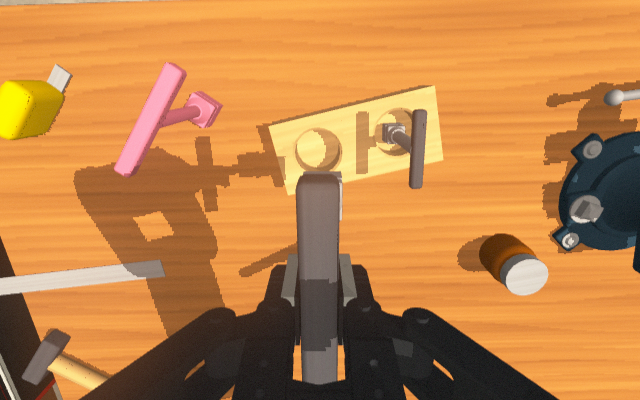

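```bash
python3 - <<'E'
from h import *
import pickle
o,s=pickle.load(open('w7.pkl','rb'))
print(pt(s,317.5,150,.05),pt(s,294,150,.05),pt(s,341,150,.05),pt(s,318,127.5,.05),'corners',[pt(s,*c,.05) for c in [(269,125),(434,86),(442,160),(288,194)]])
E
```

```text
[0.563  0.2624 0.05  ] [0.5638 0.2912 0.05  ] [0.5622 0.2336 0.05  ] [0.5901 0.2611 0.05  ] corners [array([0.5947, 0.3195, 0.05  ]), array([0.6335, 0.1262, 0.05  ]), array([0.5463, 0.1087, 0.05  ]), array([0.5072, 0.3019, 0.05  ])]
```

Call:
{"name": "carry_out", "arguments": {
  "targets": [
    [0, -0.001, -0.004, 0, 0.012, 0, 0],
    [0.025, 0, 0, 0, 0, 0, 0],
    [0.03, 0, 0, 0, 0, 0, 0],
    [0.03, 0, 0, 0, 0, 0, 0],
    [0.02, 0, 0, 0, 0, 0, 0],
    [0, 0, 0, 0, 0, 0, 0],
    [0, 0, 0, 0, 0, 0, 0]
  ]
}}

```text
t: 21.6
ee_pos: [0.5638, 0.2561, 0.2198]
tool_rot: [0.709, -0.013, -0.705, -0.014]
contact_force: [-0.2, 0.6, -3.5]
gripper_width: 0.174
```

```bash
python3 - <<'E'
from h import *
o=st(); plan((.560,.263,.205),-1.60,1,0)
E
```

```text
t 21.6 pos [0.5638 0.2561 0.2198] F [-0.2453  0.6375 -3.5208] M [-0.0552  0.0083 -0.0181] w 0.17431182040262252
[[ 0.0059 -0.0375 -0.9993]
 [ 0.0014 -0.9993  0.0375]
 [-1.     -0.0016 -0.0059]]
q [ 0.2355  0.5143  1.1298 -0.      1.4915  1.8438]
dpos [-0.0038  0.0069 -0.0148] rot [-0.0083 -0.0059  0.0016]
[[0.0148, -0.0067, 0.0042, -0.0083, -0.0059, 0.0016, 0]]
```

Call:
{"name": "carry_out", "arguments": {
  "targets": [
    [0, -0.007, 0.004, 0, -0.004, 0, 0],
    [0, 0, 0, 0, 0, 0, 0],
    [0.012, 0, 0, 0, 0, 0, 0],
    [0, 0, 0, 0, 0, 0, 0]
  ]
}}

```text
t: 22.0
ee_pos: [0.5612, 0.2638, 0.2109]
tool_rot: [0.71, -0.012, -0.704, -0.015]
contact_force: [-0.8, 0.5, -4.4]
gripper_width: 0.178
```

```bash
python3 - <<'E'
from h import *
o=st(); plan((.560,.263,.19),-1.60,1,0)
E
```

```text
t 22.0 pos [0.5612 0.2638 0.2109] F [-0.8074  0.5329 -4.4317] M [-0.0696  0.0041 -0.0161] w 0.17821104259219933
[[ 0.0085 -0.0382 -0.9992]
 [ 0.0033 -0.9993  0.0383]
 [-1.     -0.0036 -0.0083]]
q [0.2483 0.5204 1.1452 0.0011 1.467  1.8573]
dpos [-0.0012 -0.0008 -0.0209] rot [-0.0091 -0.0084  0.0035]
[[0.0208, 0.0009, 0.0013, -0.0091, -0.0084, 0.0035, 0]]
```

Call:
{"name": "carry_out", "arguments": {
  "targets": [
    [0.012, 0.001, 0.001, 0, -0.006, 0, 0],
    [0.01, 0, 0, 0, 0, 0, 0],
    [0.01, 0, 0, 0, 0, 0, 0],
    [0.008, 0, 0, 0, 0, 0, 0],
    [0, 0, 0, 0, 0, 0, 0]
  ]
}}

```text
t: 22.5
ee_pos: [0.5599, 0.2628, 0.1664]
tool_rot: [0.707, -0.012, -0.707, -0.015]
contact_force: [0.3, -0.0, -4.5]
gripper_width: 0.174
```

```bash
python3 - <<'E'
from h import *
o=st(); plan((.560,.263,.158),-1.60,1,0)
E
```

```text
t 22.5 pos [0.5599 0.2628 0.1664] F [ 0.332  -0.0036 -4.4994] M [0.0042 0.0284 0.0437] w 0.17439449050082126
[[ 0.0005 -0.0382 -0.9993]
 [ 0.0031 -0.9993  0.0382]
 [-1.     -0.0031 -0.0004]]
q [0.2464 0.5557 1.2144 0.0029 1.3702 1.8549]
dpos [ 0.0001  0.0002 -0.0084] rot [-0.009  -0.0004  0.0031]
[[0.0084, -0.0002, -0.0001, -0.009, -0.0004, 0.0031, 0]]
```

Call:
{"name": "carry_out", "arguments": {
  "targets": [
    [0.006, 0, 0, 0, 0, 0, 0],
    [0.003, 0, 0, 0, 0, 0, 0],
    [0.001, 0, 0, 0, 0, 0, 0]
  ]
}}

```text
t: 22.8
ee_pos: [0.561, 0.2628, 0.1576]
tool_rot: [0.709, -0.012, -0.705, -0.015]
contact_force: [-0.8, -1.5, 7.3]
gripper_width: 0.176
```

```bash
python3 - <<'E'
from h import *
st()
E
```

```text
t 22.8 pos [0.561  0.2628 0.1576] F [-0.754  -1.5028  7.2782] M [-0.2384  0.4026 -0.0019] w 0.17579653115056806
[[ 0.0044 -0.0383 -0.9993]
 [ 0.0036 -0.9993  0.0383]
 [-1.     -0.0038 -0.0043]]
q [0.2463 0.5637 1.2269 0.0025 1.3458 1.8549]
```

Call:
{"name": "carry_out", "arguments": {
  "targets": [
    [0, 0, 0, 0, 0, 0, 0.03],
    [0, 0, 0, 0, 0, 0, 0.045],
    [0, 0, 0, 0, 0, 0, 0.045],
    [0, 0, 0, 0, 0, 0, 0.045],
    [-0.015, 0, 0, 0, 0, 0, 0.045],
    [-0.02, 0, 0, 0, 0, 0, 0.045],
    [-0.04, 0, 0, 0, 0, 0, 0.045],
    [-0.04, 0, 0, 0, 0, 0, 0.045],
    [-0.03, 0, 0.03, 0, 0, 0, 0.045],
    [0, 0, 0, 0, 0, 0, 0.045]
  ]
}}

```text
t: 23.8
ee_pos: [0.5299, 0.2636, 0.3089]
tool_rot: [0.709, -0.012, -0.705, -0.015]
contact_force: [0.4, 0.3, 0.7]
gripper_width: 0.531
```

```bash
python3 - <<'E'
from h import *
import pickle
st(); s=snap('wrist'); t=snap('top'); pickle.dump(s,open('w8.pkl','wb')); pickle.dump(t,open('top2.pkl','wb'))
t0=pickle.load(open('top0.pkl','rb'))['frame']
a=cv2.resize(s['frame'],(560,350)); b=lambda f:cv2.resize(f[140:235,315:405],(240,253)); 
o=np.zeros((506,800,3),np.uint8); o[:350,:560]=a; o[:253,560:]=b(t0); o[253:,560:]=b(t['frame']); cv2.imwrite('pics/fin.png',o)
E
```

```text
t 23.8 pos [0.5299 0.2636 0.3089] F [0.3971 0.2598 0.6907] M [-0.0223 -0.0208  0.0554] w 0.5307733786914871
[[ 0.0063 -0.0386 -0.9992]
 [ 0.0048 -0.9992  0.0386]
 [-1.     -0.0051 -0.0061]]
q [0.2604 0.4177 1.0396 0.0031 1.677  1.8702]
```

View pics/fin.png

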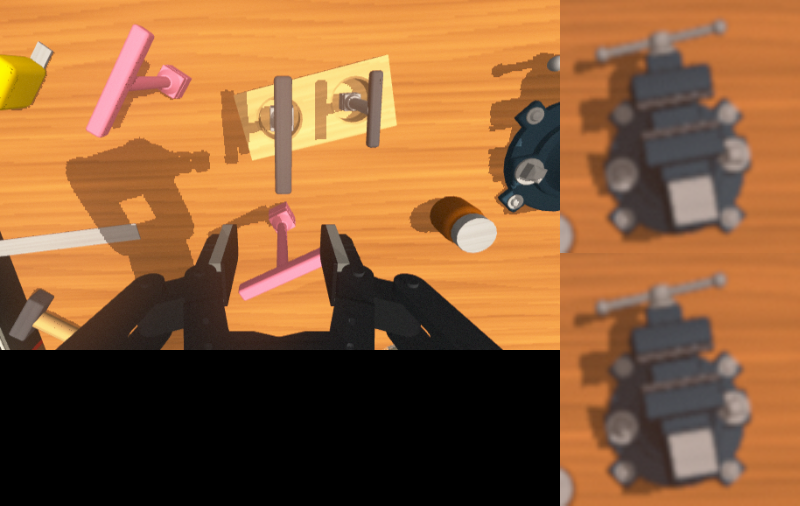

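```bash
python3 -c "
from cell import robot
print(robot.job_done())"
```

```text
the job is handed in; nothing more can be done
None
```

The job is handed in at about 24 s. I took the larger wrench from the block, tightened both lock bolts clockwise, and stood the wrench back in its own hole.

- **Bolts:** On each bolt the turning torque ran at about 0.3–0.4 N m, then rose sharply against the stop. The left bolt reached 2.3 N m after about 2.2–2.4 rad, and the right reached 2.5 N m after about 1.65 rad. I eased off only part of the wind-up on each before lifting, so neither should have been loosened. The stops are judged by torque alone, because the screw travel is too small to read.
- **Slip in the grip:** At the left bolt's stop the bar seemed to slip slightly in the fingers. A check of the bar afterwards showed it still lined up to about 1 degree.
- **Vice:** In the top-camera pictures before and after, the vice is in the same place to the eye.
- **Wrench and other things:** The last wrist picture shows the wrench upright in its hole and the small wrench and jar still in place, with the gripper open and clear. I did not check the spray can again at the end; the arm did not go near it after the start.

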